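Ready the lamp test rig with three light taps

TASK

Get the lamp test rig ready by tapping three spots lightly with the fingertips, in this order: the white cap in the brass bayonet socket, then the round pad at the end of the zinc slide changer arm, and last, because it makes the circuit live, the orange fuse carrier. Tap each from above so that it sinks at least halfway through its 10 mm travel, where it stays, without knocking it hard against its stop, and do not touch the changer arm or fuse units before their turn. Finish clear of the rig; nothing is to be picked up, tipped or shoved out of place, and the pliers, cold mirror and lens stay where they are.

Things in the scene. Friction and masses are not known exactly. Their poses are not given: they have to be found in the camera images.
- test_block: Test block: loose black slab 90 x 80 x 34 mm, about 0.9 kg, with a brass bayonet socket (29 mm across, rim 52 mm above the table) upright in its middle; a white ceramic cap stands out of the socket. Origin: centre of the underside; z up, x along the 90 mm side. A light tap does not shift it, and more than 20 N on it counts as too hard.
- cap_spot (a point): Spot 1: centre of the flat top of the white cap, 23 mm across, over the middle of the test block. About 66 mm above the table and 14 mm above the socket rim when up; it moves down with the cap.
- test_cap (a joint): How far the white cap is pushed down, m: 0 up, 0.010 at its hard stop (starts between 0 and 0.0015). It slides straight down; the force grows from about 3.5 N at the top over 5 N halfway to 6.7 N just above the hard stop, and friction keeps it where it is left. Running fast into the stop gives a knock of over 20 N. Counts as down above 0.0045.
- changer_stand: Stand of the slide changer arm: loose grey plate 110 x 60 x 12 mm, about 0.7 kg, with two zinc cheeks (35 mm from the origin on its +x side, tops 61 mm above the table) that carry the arm's level pivot pin, 53 mm above the table. The arm runs from the pivot towards the stand's -x. Origin: centre of the underside; x along the 110 mm side, z up. More than 20 N on it counts as too hard.
- pad_spot (a point): Spot 2: centre of the flat top of the round zinc pad, 24 mm across, at the free end of the changer arm, 75 mm from the pivot (40 mm to the stand's -x side of its origin). About 62 mm above the table when up, with clear space below; it moves down with the arm.
- changer_arm (a joint): Angle by which the changer arm is pressed down, rad: 0 up (level), 0.134 at its hard stop, where the pad is 10 mm lower (starts between 0 and 0.02). The force on the pad grows from about 3.5 N at the top over 5 N halfway to 6.7 N just above the hard stop, and friction keeps it where it is left. Running fast into the stop gives a knock of over 20 N. Counts as down above 0.06 (pad 4.5 mm lower).
- fuse_block: Fuse holder: loose grey block 75 x 65 x 22 mm, about 0.6 kg, with a black collar (32 mm across, rim 30 mm above the table) in its middle, out of which the orange fuse carrier stands. Origin: centre of the underside; z up, x along the 75 mm side. More than 20 N on it counts as too hard.
- fuse_spot (a point): Spot 3: centre of the flat top of the orange fuse carrier, 25 mm across, over the middle of the fuse holder. About 44 mm above the table and 14 mm above the collar when up; it moves down with the carrier.
- fuse_carrier (a joint): How far the orange fuse carrier is pushed down, m: 0 up, 0.010 at its hard stop (starts between 0 and 0.0015). It slides straight down; the force grows from about 3.5 N at the top over 5 N halfway to 6.7 N just above the hard stop, and friction keeps it where it is left. Running fast into the stop gives a knock of over 20 N. Counts as down above 0.0045.
- pliers: Bystander: loose flat pliers with red handles, 170 mm long, 52 mm wide, 12 mm high, lying flat with the jaws towards their +x. Origin: on the table under the middle. Leave alone.
- cold_mirror: Bystander: loose silvered glass cold mirror, 60 x 60 x 4 mm, leaning back in a black foot 50 x 70 x 12 mm; about 65 mm high in all. Origin: centre of the foot's underside. Leave alone.
- lens: Bystander: loose projector lens, a black barrel 48 mm across and 58 mm high, standing on end. Origin: centre of the underside. Leave alone.
Not all that is in view belongs to the job. What is shaped like the changer_stand but brown, red or turquoise is not meant.

How it is judged:
On the way, in this order (a step that is already met when the one before it is completed fails the run):
1. the white cap is tapped down, the other two still up (value of joint test_cap above 0.0045 m and value of joint changer_arm below 0.06 rad and value of joint fuse_carrier below 0.0045 m), for 0.1 s.
2. the changer arm is tapped down, the fuse carrier still up (value of joint test_cap above 0.0045 m and value of joint changer_arm above 0.06 rad and value of joint fuse_carrier below 0.0045 m), for 0.1 s.
3. the fuse carrier is tapped down last (value of joint each of test_cap, fuse_carrier above 0.0045 m and value of joint changer_arm above 0.06 rad), for 0.1 s.
At the end, for the whole second after the job is handed in: The white cap and the fuse carrier are more than 4.5 mm down and the changer arm more than 0.06 rad down (4.5 mm at its pad); the three units stand flat, at rest, within 15 mm of where they began, and the pliers, mirror and lens within 10 mm of theirs (all of step 3 and distance of each of test_block, changer_stand, fuse_block from where it was at the start of the episode below 0.015 m and angle between each of test_block, changer_stand, fuse_block's own z axis and vertical below 0.05 rad and linear speed of each of test_block, changer_stand, fuse_block below 0.01 m/s and distance of each of pliers, cold_mirror, lens from where it was at the start of the episode below 0.01 m and angle between each of pliers, cold_mirror, lens's own z axis and vertical below 0.1 rad); the robot touches nothing.
It fails at once if the changer arm unit is touched before the white cap is down (value of joint test_cap below 0.0045 m and contact force between any of the fingers, the arm and changer_stand above 0.5 N).
It fails at once if the fuse unit is touched before the white cap and the changer arm are down ((value of joint test_cap below 0.0045 m or value of joint changer_arm below 0.06 rad) and contact force between any of the fingers, the arm and fuse_block above 0.5 N).
It fails at once if the test block, changer arm or fuse unit is pressed harder than 20 N (contact force between any of the fingers, the arm and test_block above 20 N or contact force between any of the fingers, the arm and changer_stand above 20 N or contact force between any of the fingers, the arm and fuse_block above 20 N).
It fails at once if the test block, changer stand or fuse holder is lifted, tipped or shoved away (height (world z) of any of test_block, changer_stand, fuse_block above 0.006 m or angle between any of test_block, changer_stand, fuse_block's own z axis and vertical above 0.1 rad or distance of any of test_block, changer_stand, fuse_block from where it was at the start of the episode above 0.015 m).
It fails at once if the pliers, mirror or lens is disturbed (distance of any of pliers, cold_mirror, lens from where it was at the start of the episode above 0.01 m or angle between any of pliers, cold_mirror, lens's own z axis and vertical above 0.15 rad).
It also fails if it takes over 48 s, if anything falls off the work surface, if the arm or the gripper's body presses on something with over 40 N, if the wrist force passes 120 N, or if a joint passes its speed limit or range.

ROBOT

A 6-joint arm with a two-finger parallel gripper is mounted at the origin on the work surface. World frame = base frame: x ahead of the robot, y to its left, z up, the work surface at z = 0. Lengths are in m, angles in rad, forces in N, time in s.
With the tool pointing down it reaches from about 0.425 to 0.95 m from the base axis. Payload 3.5 kg.
Tool frame: the origin (TCP) lies between the finger pads; the fingertips stand 19 mm ahead of it and the grasp point (between the pads) is the TCP; z points along the fingers, y is the line along which they close (so a half turn about z gives the same grasp; the last joint's range is limited). The gripper opens to 85 mm and grips with 20 to 120 N. Pads are 22 mm wide; open, the fingers measure 114 mm over their backs; the gripper's body (76 mm by 85 mm) begins 54 mm behind the grasp point. The pads swing forward as they close: fully open they stand 13 mm farther back than shut.
Start: joints at [-1.301, 0.286, 1.577, -0, 1.279, -0.15], TCP at [0.275, -0.616, 0.25] pointing down, gripper open.
Joint ranges: [-2.77, 2.77], [-0.9, 2.22], [0.21, 2.48], [-1.53, 4.67], [0.24, 2.81], [-2.84, 2.84]. Speed limits (rad/s): [2.79, 2.79, 3.14, 3.14, 3.14, 3.14].

INTERFACE

Orientations are given as a unit quaternion [x, y, z, w].
In Python, from plant import monitor, eyes, ctrl gives the robot as it stands.
- The arm moves only by the shell command python3 -m handwheel 'ROWS' [FORCE]. ROWS is JSON, a list of rows, each a list of 7 numbers: the shift along the tool's x, y, z in units of 40 cm (1.0 is 40 cm), then the turn, a rotation vector about the tool's x, y, z in units of pi rad (1.0 is pi rad), then the opening, from -1 (shut) to 1 (fully open). A call has 1 to 12 rows; each row is the pose to reach, as a shift and turn from the pose commanded when the call began, along the tool's axes at that moment, turning the shorter way round; what a row does not reach only later rows make up. A row lasts 1/8 s, in which the tool goes at most 62.5 mm and 10.7 degrees, less where a joint would pass 70% of its speed; a pose out of reach is approached as far as the arm can. A call with a number of a shift or a turn outside -1 to 1 is refused whole. A call with a gripper value outside its range is refused whole. The fingers move at their own pace and stop on an object; FORCE is the grip in N (left out, the last holds). Time passes only in rows, so rows that repeat a pose let the fingers close. It gives the time, the measured TCP pose, the force, the opening and the grip force at its end, in the units of the state.
- monitor.get_state(): the state, without advancing time (a new reading comes with each control period).
- eyes.read_camera(name): name is "scene" or "top"; returns the picture (420x560x3 uint8, red, green, blue); there is no depth.
- eyes.camera_params(name): a dict with "K" (3x3 intrinsics, pixels), "R" (3x3) and "t" (3): a world point X has camera coordinates R X + t. Camera axes: x right, y down, z forward; pixel columns grow to the right and rows downward; lengths in m; the calibration is good to about 2 mm. A picture is of the moment at which its call begins. camera_params takes no time and is no camera call.
- ctrl.sign_off(): hands the job in; it is judged then, once.
The state is a dict: "time": time; "qpos": joint angles; "dq": joint speeds; "joint_efforts": joint torques, N m; "eef_pos": TCP position; "tcp_rot": TCP orientation; "contact_force": force on the tool from outside, world axes, zero at the start; "wrist_torque": the same for the moment, N m; "opening": opening from 0.0 (shut) to 1.0 (fully open); "finger_force": force on a finger pad.
Only numpy, scipy, OpenCV 4.12 (cv2) and the standard library are available. Lean on these libraries where they do the work, as an engineer would, in place of code of your own. Each camera call takes 0.05 s, during which the arm holds its last target. There are 200 camera calls.

## Working session

There is one attempt and no reset: what is moved stays moved. The work goes in short steps, Python scripts to look and compute and a shell command to move; the robot and the scene stay as the last step left them, time stands still between calls to the robot, and variables do not carry over. Pictures are saved under pics/ and viewed, at most 10 in all, crops included, and the job is handed in when it is done.

```bash
ls; mkdir -p pics; python3 - <<'E'
from plant import monitor, eyes
import cv2
s=monitor.get_state();print(s['time'],s['eef_pos'],s['tcp_rot'],s['opening'],s['contact_force'])
for n in('top','scene'):
    cv2.imwrite(f'pics/{n}0.png',cv2.cvtColor(eyes.read_camera(n),cv2.COLOR_RGB2BGR))
    p=eyes.camera_params(n);print(n,p)
E
```

```text
pics
0.0 [ 0.27495436 -0.6157757   0.24893556] [ 9.78054426e-01  2.08346095e-01 -8.70041818e-05 -1.19900396e-03] 0.9961755500884837 [-0.17405414  0.47315232  0.02270224]
top {'K': array([[433.16357735,   0.        , 277.95385117],
       [  0.        , 433.16357735, 197.96786957],
       [  0.        ,   0.        ,   1.        ]]), 'R': array([[-4.94030412e-03, -9.99712972e-01,  2.34428574e-02],
       [-9.83201282e-01,  5.78602203e-04, -1.82523706e-01],
       [ 1.82457753e-01, -2.39507701e-02, -9.82921934e-01]]), 't': array([-0.00548714,  0.60865528,  0.84601278])}
scene {'K': array([[495.47356825,   0.        , 272.46230104],
       [  0.        , 495.47356825, 215.69493627],
       [  0.        ,   0.        ,   1.        ]]), 'R': array([[ 0.02152305,  0.99962996,  0.01663445],
       [ 0.84449463, -0.00927205, -0.53548375],
       [-0.53513136,  0.02557294, -0.8443817 ]]), 't': array([-0.0318982 , -0.4836763 ,  1.25930657])}
```

View pics/top0.png

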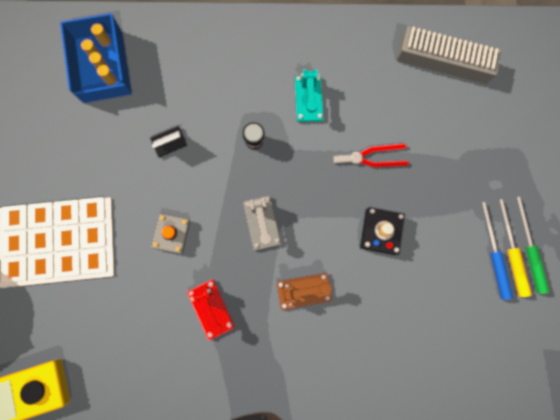

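View pics/scene0.png

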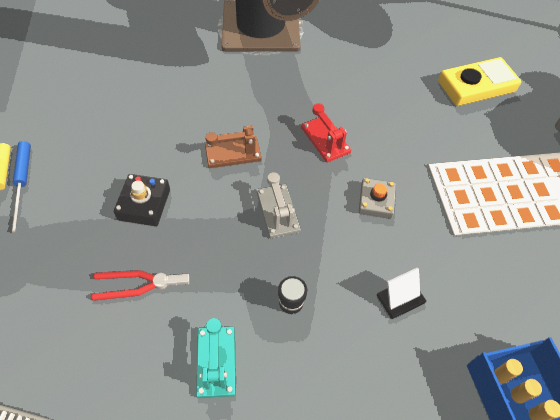

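Top view: test block with its white cap near (384,231), grey changer at (262,222), orange carrier at (169,233). Pliers are at (370,157), lens at (254,133), mirror at (169,141).

Things that could be mistaken for the targets, by top-view pixel:
- **Changer:** teal (310,97), red (211,310) and brown (305,292). Grey (262,222) is the one described.
- **White cap:** the lens top (254,133). I choose the cap at (384,231).
- **Fuse:** the orange slides (60,240) and orange cylinders (97,50). I choose the carrier at (169,233).

```bash
python3 - <<'E'
import cv2,numpy as np
t=cv2.imread('pics/top0.png');s=cv2.imread('pics/scene0.png')
def c(i,x,y):return cv2.resize(i[y-33:y+33,x-33:x+33],(264,264),interpolation=cv2.INTER_CUBIC)
cv2.imwrite('pics/crop.png',np.vstack([np.hstack([c(t,384,231),c(t,262,222),c(t,169,233)]),np.hstack([c(s,142,198),c(s,279,205),c(s,378,198)])]))
E
```

```text
(no output)
```

View pics/crop.png

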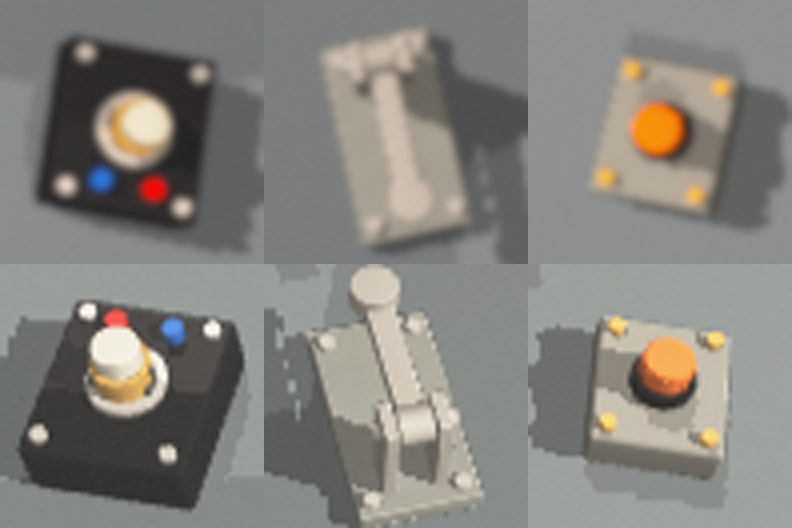

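```bash
cat > h.py <<'E'
import numpy as np, cv2
from plant import eyes
from scipy.spatial.transform import Rotation as Ro
P={n:eyes.camera_params(n) for n in('top','scene')}
def ray(n,uv):
    p=P[n];d=p['R'].T@np.linalg.inv(p['K'])@np.r_[uv,1];return -p['R'].T@p['t'],d
def plane(n,uv,z):
    c,d=ray(n,uv);return c+d*(z-c[2])/d[2]
def tri(a,b):
    M=[P[n]['K']@np.c_[P[n]['R'],P[n]['t']] for n in('top','scene')]
    X=cv2.triangulatePoints(*M,np.float64(a).reshape(2,1),np.float64(b).reshape(2,1))[:,0];return X[:3]/X[3]
def move(goal,state):  # world shift -> tool units
    return Ro.from_quat(state['tcp_rot']).inv().apply(np.array(goal)-state['eef_pos'])/.4
E
python3 - <<'E'
from h import *
from plant import monitor
np.set_printoptions(precision=4,suppress=True)
t=cv2.imread('pics/top0.png');s=cv2.imread('pics/scene0.png')
def cen(i,lo,hi,x,y,r=22):
    m=cv2.inRange(cv2.cvtColor(i[y-r:y+r,x-r:x+r],cv2.COLOR_BGR2HSV),lo,hi)
    n,l,st,c=cv2.connectedComponentsWithStats(m)
    k=1+np.argmax(st[1:,4]);return c[k]+[x-r,y-r],st[k]
print('orange',cen(t,(5,200,120),(18,255,255),169,233),cen(s,(3,180,120),(15,255,255),378,198))
print('white',cen(t,(0,0,190),(40,70,255),386,230,12),cen(s,(0,0,190),(40,50,255),138,185,12))
for n,a,b,z in[('cap',(387.5,229.2),(138,183.8),.066),('pad',(265.2,237.4),(273.5,177),.062),('fuse',(168.5,232),(379.8,187),.044)]:
    print(n,tri(a,b),plane('top',a,z),plane('scene',b,z))
# pivot: mid between cheeks
print('pivot',tri((262-33+(388-264)/4,222-33+58/4),(279-33+(418-264)/4,205-33+(424-264)/4)))
st=monitor.get_state();print(Ro.from_quat(st['tcp_rot']).as_matrix())
E
```

```text
orange (array([168.4959, 232.2314]), array([ 16,  15,  12,  13, 121], dtype=int32)) (array([380.5455, 194.4545]), array([21, 17,  7,  4, 11], dtype=int32))
white (array([387.2447, 228.3511]), array([ 8,  5, 11, 11, 94], dtype=int32)) (array([137.96 , 186.384]), array([  6,   8,  13,  13, 125], dtype=int32))
cap [ 0.5417 -0.2291  0.0647] [ 0.5417 -0.2306  0.066 ] [ 0.5429 -0.2272  0.066 ]
pad [0.5261 0.0205 0.0613] [0.526  0.0193 0.062 ] [0.5267 0.0215 0.062 ]
fuse [0.5396 0.2212 0.0451] [0.5394 0.2193 0.044 ] [0.5387 0.2232 0.044 ]
pivot [0.598  0.0357 0.0519]
[[ 0.9132  0.4076 -0.0006]
 [ 0.4076 -0.9132  0.0022]
 [ 0.0004 -0.0022 -1.    ]]
```

```bash
python3 -m handwheel '[[0.95,-0.58,0.1,0,0,0,-1],[0.95,-0.58,0.1,0,0,0,-1],[0.95,-0.58,0.1,0,0,0,-1],[0.95,-0.58,0.1,0,0,0,-1],[0.95,-0.58,0.1,0,0,0,-1],[0.95,-0.58,0.1,0,0,0,-1],[0.95,-0.58,0.1,0,0,0,-1],[0.95,-0.58,0.1,0,0,0,-1],[0.95,-0.58,0.1,0,0,0,-1],[0.95,-0.58,0.1,0,0,0,-1],[0.95,-0.58,0.1,0,0,0,-1],[0.95,-0.58,0.1,0,0,0,-1]]' 40; python3 - <<'E'
from h import *
from plant import monitor
st=monitor.get_state();print(st['time'],st['opening'],st['contact_force'],Ro.from_quat(st['tcp_rot']).as_matrix().round(4),move((.5417,-.2291,.11),st).round(4))
E
```

```text
time: 1.6
eef_pos: [0.5271, -0.2507, 0.2104]
tcp_rot: [0.978, 0.207, 0.0, 0.0]
contact_force: [0.9, 0.4, 0.3]
opening: -0.002
finger_force: 0.0
1.6 -0.0019678330284980455 [0.92072277 0.39989107 0.28551625] [[ 9.139e-01  4.059e-01  1.000e-04]
 [ 4.059e-01 -9.139e-01 -1.000e-04]
 [ 0.000e+00  1.000e-04 -1.000e+00]] [ 0.0552 -0.0345  0.2511]
```

Align and descend to TCP z≈0.095 (tips about 10 mm above the cap).

```bash
python3 -m handwheel '[[0.055,-0.0345,0,0,0,0,-1],[0.055,-0.0345,0.15,0,0,0,-1],[0.055,-0.0345,0.25,0,0,0,-1],[0.055,-0.0345,0.288,0,0,0,-1],[0.055,-0.0345,0.288,0,0,0,-1],[0.055,-0.0345,0.288,0,0,0,-1]]'
python3 - <<'E'
from h import *
for n in('top','scene'): cv2.imwrite(f'pics/{n}1.png',cv2.cvtColor(eyes.read_camera(n),cv2.COLOR_RGB2BGR))
t=cv2.imread('pics/top1.png');s=cv2.imread('pics/scene1.png')
def c(i,x,y):return cv2.resize(i[y-40:y+40,x-40:x+40],(400,400),interpolation=cv2.INTER_CUBIC)
cv2.imwrite('pics/crop1.png',np.hstack([c(t,384,225),c(s,140,185)]))
E
```

```text
time: 2.35
eef_pos: [0.5434, -0.2291, 0.0974]
tcp_rot: [0.978, 0.208, 0.001, 0.001]
contact_force: [0.2, 0.8, 0.8]
opening: -0.005
finger_force: 0.0
```

View pics/crop1.png

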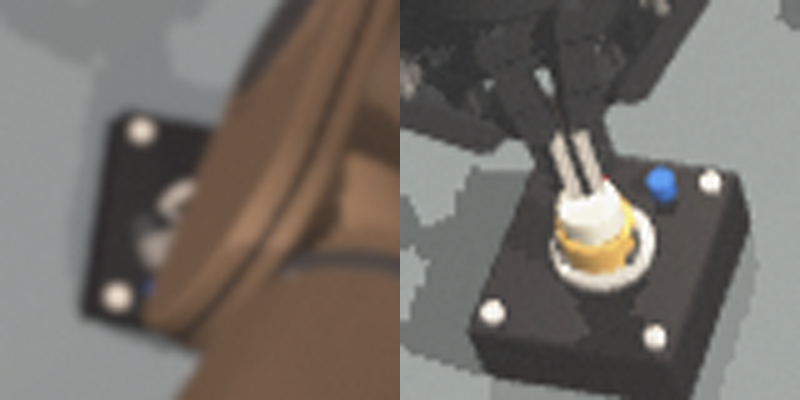

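The tips are centred just above the white cap (right crop, about (590,195)). I'll lower slowly until contact.

```bash
python3 -m handwheel '[[0,0,0.01,0,0,0,-1],[0,0,0.02,0,0,0,-1],[0,0,0.025,0,0,0,-1],[0,0,0.0275,0,0,0,-1],[0,0,0.03,0,0,0,-1],[0,0,0.0325,0,0,0,-1],[0,0,0.0325,0,0,0,-1],[0,0,0.0325,0,0,0,-1]]'; python3 -m handwheel '[[0,0,0.0025,0,0,0,-1],[0,0,0.005,0,0,0,-1],[0,0,0.005,0,0,0,-1]]'
```

```text
time: 3.45
eef_pos: [0.5419, -0.2279, 0.0822]
tcp_rot: [0.978, 0.208, -0.0, -0.0]
contact_force: [-2.7, 2.3, 4.8]
opening: -0.002
finger_force: 2.0
time: 3.82
eef_pos: [0.5421, -0.228, 0.0801]
tcp_rot: [0.978, 0.208, 0.0, 0.0]
contact_force: [-3.5, 1.4, 3.1]
opening: 0.004
finger_force: 2.0
```

```bash
python3 -m handwheel '[[0,0,0.00125,0,0,0,-1],[0,0,0.0025,0,0,0,-1],[0,0,0.0025,0,0,0,-1]]';python3 -m handwheel '[[0,0,0.00125,0,0,0,-1],[0,0,0.0025,0,0,0,-1],[0,0,0.0025,0,0,0,-1],[0,0,0.0025,0,0,0,-1]]'
```

```text
time: 4.2
eef_pos: [0.5421, -0.2281, 0.0792]
tcp_rot: [0.978, 0.208, 0.0, 0.0]
contact_force: [-2.6, 1.7, 4.3]
opening: -0.002
finger_force: 2.4
time: 4.7
eef_pos: [0.5421, -0.228, 0.0782]
tcp_rot: [0.978, 0.208, 0.0, -0.0]
contact_force: [-3.0, 1.0, 4.9]
opening: 0.003
finger_force: 2.5
```

```bash
python3 -m handwheel '[[0,0,0.00125,0,0,0,-1],[0,0,0.00125,0,0,0,-1],[0,0,0.00125,0,0,0,-1]]';python3 -m handwheel '[[0,0,-0.02,0,0,0,-1],[0,0,-0.1,0,0,0,-1],[0,0,-0.22,0,0,0,-1],[0,0,-0.22,0,0,0,-1],[0,0,-0.22,0,0,0,-1]]'
python3 - <<'E'
from h import *
from plant import monitor
cv2.imwrite('pics/scene2.png',cv2.cvtColor(eyes.read_camera('scene'),cv2.COLOR_RGB2BGR))
a=cv2.imread('pics/scene0.png');s=cv2.imread('pics/scene2.png')
def c(i,x,y):return cv2.resize(i[y-33:y+33,x-33:x+33],(396,396),interpolation=cv2.INTER_CUBIC)
cv2.imwrite('pics/crop2.png',np.hstack([c(a,140,195),c(s,140,195)]))
p=P['scene']
for z in(.066,.061,.059,.056):
    X=p['K']@(p['R']@[.5422,-.2285,z]+p['t']);print(z,X[:2]/X[2])
st=monitor.get_state();print(st['time'],st['eef_pos'],move((.5261,.0205,.17),st).round(4))
E
```

```text
time: 5.08
eef_pos: [0.5421, -0.2281, 0.0777]
tcp_rot: [0.978, 0.208, 0.0, 0.0]
contact_force: [-3.3, 1.9, 5.5]
opening: 0.001
finger_force: 2.6
time: 5.7
eef_pos: [0.5421, -0.2282, 0.1655]
tcp_rot: [0.978, 0.208, 0.0, 0.0]
contact_force: [-0.1, 0.7, -0.2]
opening: -0.002
finger_force: 0.0
0.066 [137.32081434 183.47741688]
0.061 [137.90135931 185.08149384]
0.059 [138.13207477 185.71897303]
0.056 [138.47655292 186.67078467]
5.75 [ 0.54154819 -0.22777102  0.16443592] [ 0.2177 -0.5826 -0.0134]
```

View pics/crop2.png

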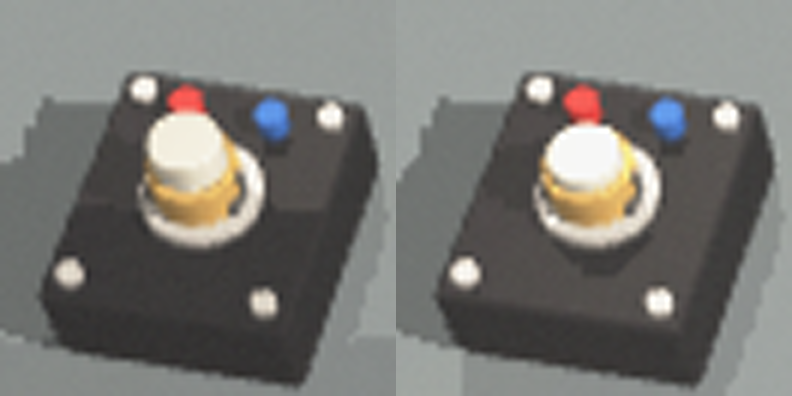

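The cap sank by about 2 px in the scene view, roughly 6–7 mm, and the block did not move. On to the pad.

```bash
python3 -m handwheel '[[0.218,-0.583,-0.01,0,0,0,-1],[0.218,-0.583,-0.01,0,0,0,-1],[0.218,-0.583,-0.01,0,0,0,-1],[0.218,-0.583,-0.01,0,0,0,-1],[0.218,-0.583,-0.01,0,0,0,-1],[0.218,-0.583,-0.01,0,0,0,-1],[0.218,-0.583,-0.01,0,0,0,-1],[0.218,-0.583,0.1,0,0,0,-1],[0.218,-0.583,0.15,0,0,0,-1],[0.218,-0.583,0.175,0,0,0,-1],[0.218,-0.583,0.175,0,0,0,-1],[0.218,-0.583,0.175,0,0,0,-1]]'
python3 - <<'E'
from h import *
from plant import monitor
cv2.imwrite('pics/scene3.png',cv2.cvtColor(eyes.read_camera('scene'),cv2.COLOR_RGB2BGR))
s=cv2.imread('pics/scene3.png')
cv2.imwrite('pics/crop3.png',cv2.resize(s[150:240,230:320],(450,450),interpolation=cv2.INTER_CUBIC))
for _ in range(2):
    st=monitor.get_state();print(st['eef_pos'],move((.5261,.0205,.081),st).round(4));eyes.read_camera('scene')
E
```

```text
time: 7.25
eef_pos: [0.5276, 0.0199, 0.0968]
tcp_rot: [0.978, 0.208, 0.001, 0.0]
contact_force: [-0.4, 0.5, 0.1]
opening: 0.003
finger_force: 0.0
[0.5275952  0.02005591 0.09689646] [-0.003  -0.0026  0.0397]
[0.52753998 0.02018124 0.0968885 ] [-0.003  -0.0022  0.0397]
```

View pics/crop3.png

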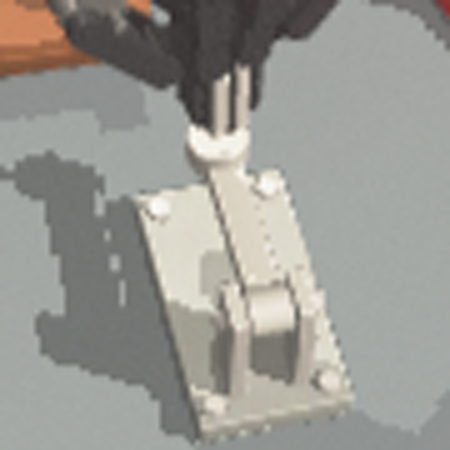

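```bash
python3 - <<'E'
from h import *
p=P['scene']
def pr(x):
    X=p['K']@(p['R']@np.array(x)+p['t']);u=X[:2]/X[2];return u.round(1),((u-[230,150])*5).round()
tx=np.array([.914,.406,0]);ty=np.array([.406,-.914,0])
t=np.array([.5276,.0200,.0779])
for n,x in [('tip',t),('x+',t+.011*tx),('x-',t-.011*tx),('y+',t+.0145*ty),('y-',t-.0145*ty),('tcp',t+[0,0,.019]),('pad',(.5261,.0205,.0615))]:print(n,*pr(x))
E
```

```text
tip [272.9 172.2] [214. 111.]
x+ [275.4 176.6] [227. 133.]
x- [270.3 167.9] [202.  89.]
y+ [265.7 174.8] [179. 124.]
y- [280.  169.6] [250.  98.]
tcp [273.  165.8] [215.  79.]
pad [273.  176.9] [215. 135.]
```

The tips line up over the pad: projecting the finger's front face gives crop (227,133), which matches what I see. Lowering now with a 1.5 mm correction.

```bash
python3 -m handwheel '[[-0.003,-0.0024,0.01,0,0,0,-1],[-0.003,-0.0024,0.02,0,0,0,-1],[-0.003,-0.0024,0.03,0,0,0,-1],[-0.003,-0.0024,0.035,0,0,0,-1],[-0.003,-0.0024,0.0375,0,0,0,-1],[-0.003,-0.0024,0.04,0,0,0,-1],[-0.003,-0.0024,0.0425,0,0,0,-1],[-0.003,-0.0024,0.045,0,0,0,-1],[-0.003,-0.0024,0.045,0,0,0,-1]]'; python3 -m handwheel '[[0,0,0.0025,0,0,0,-1],[0,0,0.005,0,0,0,-1],[0,0,0.005,0,0,0,-1],[0,0,0.005,0,0,0,-1]]'
```

```text
time: 8.52
eef_pos: [0.525, 0.0208, 0.0778]
tcp_rot: [0.978, 0.208, -0.0, -0.0]
contact_force: [-3.3, -0.3, 4.9]
opening: 0.003
finger_force: 2.5
time: 9.02
eef_pos: [0.5249, 0.0207, 0.0757]
tcp_rot: [0.978, 0.208, -0.0, 0.0]
contact_force: [-4.5, -0.2, 5.6]
opening: -0.002
finger_force: 2.7
```

```bash
python3 -m handwheel '[[0,0,0.002,0,0,0,-1],[0,0,0.0035,0,0,0,-1],[0,0,0.0035,0,0,0,-1],[0,0,0.0035,0,0,0,-1]]';python3 -m handwheel '[[0,0,-0.02,0,0,0,-1],[0,0,-0.1,0,0,0,-1],[0,0,-0.22,0,0,0,-1],[0,0,-0.22,0,0,0,-1],[0,0,-0.22,0,0,0,-1]]'
python3 - <<'E'
from h import *
from plant import monitor
cv2.imwrite('pics/scene4.png',cv2.cvtColor(eyes.read_camera('scene'),cv2.COLOR_RGB2BGR))
a=cv2.imread('pics/scene0.png');s=cv2.imread('pics/scene4.png')
def c(i):return cv2.resize(i[160:245,240:306],(396,510),interpolation=cv2.INTER_CUBIC)
cv2.imwrite('pics/crop4.png',np.hstack([c(a),c(s)]))
st=monitor.get_state();print(st['time'],st['eef_pos'],move((.5395,.2212,.17),st).round(4))
E
```

```text
time: 9.52
eef_pos: [0.5249, 0.0207, 0.0744]
tcp_rot: [0.978, 0.208, -0.001, -0.0]
contact_force: [-3.8, -1.7, 5.6]
opening: -0.001
finger_force: 3.1
time: 10.15
eef_pos: [0.525, 0.0209, 0.1619]
tcp_rot: [0.978, 0.208, 0.0, -0.0]
contact_force: [-0.1, -0.2, -0.6]
opening: -0.003
finger_force: 0.0
10.2 [0.52442334 0.02097022 0.16099096] [ 0.2384 -0.4418 -0.0224]
```

View pics/crop4.png

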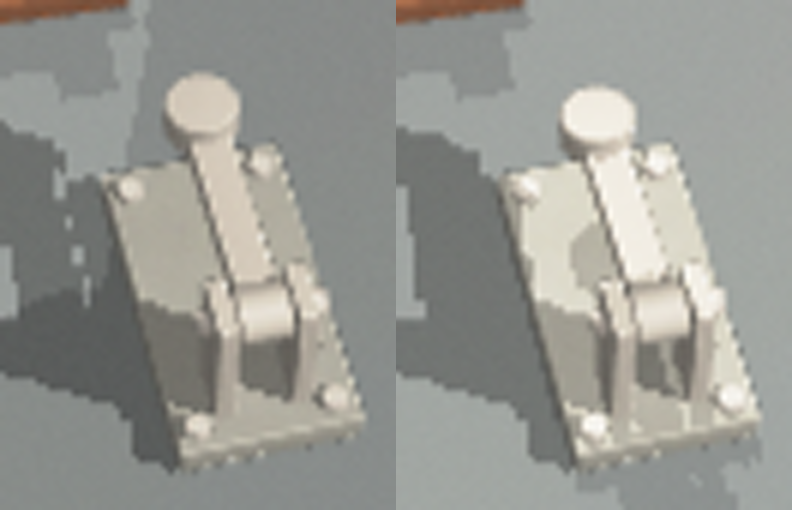

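The pad dropped about 2.3 px, roughly 7 mm, and the stand has not moved. Now the fuse.

```bash
python3 -m handwheel '[[0.237,-0.442,-0.01,0,0,0,-1],[0.237,-0.442,-0.01,0,0,0,-1],[0.237,-0.442,-0.01,0,0,0,-1],[0.237,-0.442,-0.01,0,0,0,-1],[0.237,-0.442,-0.01,0,0,0,-1],[0.237,-0.442,-0.01,0,0,0,-1],[0.237,-0.442,0.1,0,0,0,-1],[0.237,-0.442,0.18,0,0,0,-1],[0.237,-0.442,0.21,0,0,0,-1],[0.237,-0.442,0.21,0,0,0,-1],[0.237,-0.442,0.21,0,0,0,-1]]'
python3 - <<'E'
from h import *
from plant import monitor
im=eyes.read_camera('scene')[...,::-1]
cv2.imwrite('pics/crop5.png',cv2.resize(im[150:230,340:420],(400,400),interpolation=cv2.INTER_CUBIC))
st=monitor.get_state();print(st['eef_pos'],move((.5395,.2212,.063),st).round(4))
p=P['scene'];X=p['K']@(p['R']@(st['eef_pos']+[.01,.0045,-.019])+p['t']);print('front face tip px in crop',(X[:2]/X[2]-[340,150])*5)
E
```

```text
time: 11.58
eef_pos: [0.5409, 0.2208, 0.0799]
tcp_rot: [0.978, 0.208, 0.001, 0.0]
contact_force: [-0.6, 0.4, 0.0]
opening: 0.0
finger_force: 0.0
[0.54098643 0.22091095 0.08009478] [-0.0032 -0.0022  0.0427]
front face tip px in crop [218.67286787 185.06847874]
```

View pics/crop5.png

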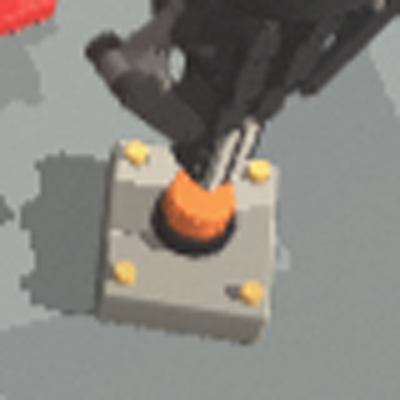

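The tips sit over the orange carrier (crop about (215,185)), as predicted. Lowering.

```bash
python3 -m handwheel '[[-0.003,-0.0022,0.01,0,0,0,-1],[-0.003,-0.0022,0.02,0,0,0,-1],[-0.003,-0.0022,0.03,0,0,0,-1],[-0.003,-0.0022,0.036,0,0,0,-1],[-0.003,-0.0022,0.039,0,0,0,-1],[-0.003,-0.0022,0.0415,0,0,0,-1],[-0.003,-0.0022,0.044,0,0,0,-1],[-0.003,-0.0022,0.0465,0,0,0,-1],[-0.003,-0.0022,0.048,0,0,0,-1],[-0.003,-0.0022,0.048,0,0,0,-1]]'; python3 -m handwheel '[[0,0,0.0025,0,0,0,-1],[0,0,0.005,0,0,0,-1],[0,0,0.005,0,0,0,-1],[0,0,0.005,0,0,0,-1]]'
```

```text
time: 12.88
eef_pos: [0.538, 0.2212, 0.059]
tcp_rot: [0.978, 0.208, -0.0, -0.0]
contact_force: [-3.7, 1.0, 5.3]
opening: -0.002
finger_force: 2.2
time: 13.38
eef_pos: [0.5381, 0.2212, 0.0569]
tcp_rot: [0.978, 0.208, -0.0, -0.0]
contact_force: [-3.0, -0.9, 4.6]
opening: 0.002
finger_force: 2.1
```

```bash
python3 -m handwheel '[[0,0,0.0015,0,0,0,-1],[0,0,0.003,0,0,0,-1],[0,0,0.003,0,0,0,-1],[0,0,0.003,0,0,0,-1]]';python3 -m handwheel '[[0,0,-0.02,0,0,0,-1],[0,0,-0.1,0,0,0,-1],[0,0,-0.22,0,0,0,-1],[0,0,-0.35,0,0,0,-1],[0,0,-0.4,0,0,0,-1],[0,0,-0.4,0,0,0,-1],[0,0,-0.4,0,0,0,-1]]'
python3 - <<'E'
from h import *
im=eyes.read_camera('scene')[...,::-1]
a=cv2.imread('pics/scene0.png')
def c(i,x,y):return cv2.resize(i[y-33:y+33,x-33:x+33],(264,264),interpolation=cv2.INTER_CUBIC)
cv2.imwrite('pics/crop6.png',np.vstack([np.hstack([c(i,142,198),c(i,279,205),c(i,378,198)]) for i in(a,im)]))
E
```

```text
time: 13.88
eef_pos: [0.5381, 0.2212, 0.0558]
tcp_rot: [0.978, 0.208, -0.0, -0.0]
contact_force: [-3.0, -1.3, 5.6]
opening: -0.0
finger_force: 2.5
time: 14.75
eef_pos: [0.5371, 0.2209, 0.2132]
tcp_rot: [0.978, 0.208, -0.002, 0.0]
contact_force: [-0.5, -0.2, 1.0]
opening: 0.006
finger_force: 0.0
```

View pics/crop6.png

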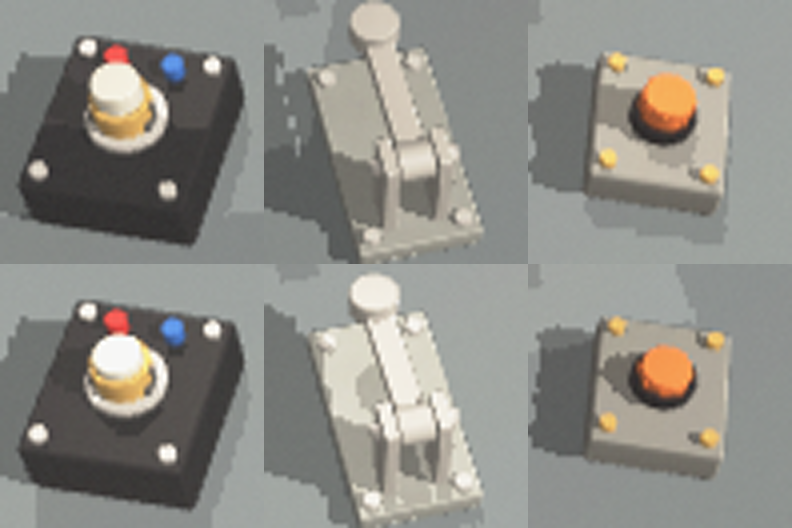

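All three spots are clearly lower than at the start (before on top, after below). The units have not moved and the arm is clear.

```bash
python3 -c "
from plant import ctrl
print(ctrl.sign_off())"
```

```text
the job is handed in; nothing more can be done
None
```

I tapped the cap, changer pad and fuse carrier in that order, each about 7 mm down by my estimate. Readings stayed around 7 N or less, the units did not visibly move, the arm ended clear of the rig, and I handed the job in at about 15 s; no verdict came back.

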